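# Fit the link bars and wind on the load

### The job

Press the two loose brass link bars from the bench sideways into the two empty pairs of spring clips on the link rail, either side of the bar already fitted, until each has snapped fully home at both ends. Then take the crank of the cream load controller by its loose grip sleeve and wind it clockwise, seen from above, all the way to its stop without letting go of the sleeve on the way. Let go, and leave the fitted bar and the tools and parts lying around where they are.

Things in the scene. Friction and masses are not known exactly. Their poses are not given: they have to be found in the camera images.
- link_a: a link bar: round brass rod 20 mm in diameter and 160 mm long along its own x axis, with a square black grip (24 x 24 mm, 50 mm long) round its middle; origin at its centre, which lies 12 mm above the bench when it lies loose on a flat of the grip; about 0.18 kg. Starts loose on the bench on the robot's left. It and link_b are alike: either may go to either empty station.
- link_b: a link bar: round brass rod 20 mm in diameter and 160 mm long along its own x axis, with a square black grip (24 x 24 mm, 50 mm long) round its middle; origin at its centre, which lies 12 mm above the bench when it lies loose on a flat of the grip; about 0.18 kg. Starts loose on the bench on the robot's left, like link_a.
- link_c: a link bar: round brass rod 20 mm in diameter and 160 mm long along its own x axis, with a square black grip (24 x 24 mm, 50 mm long) round its middle; origin at its centre, which lies 12 mm above the bench when it lies loose on a flat of the grip; about 0.18 kg. Already fitted in the middle station of the rail (axis 55 mm above the bench); stays there.
- rail: the link rail, fixed: board 170 mm (x) by 250 mm (y), 10 mm thick, with two strips along y (top 28 mm above the bench) carrying three stations of two upward-opening steel spring clips each; origin under the board's centre. A link lies across it, along the rail's x. The clips of a station, 14 mm wide, are centred 52 mm either side of its middle; fingers fit between them.
- station_0 (a point): home of a link's centre in the empty station at the rail's -y end, 55 mm above the bench. Its x axis is the direction of the link's length, y runs along the rail (stations 75 mm apart), z is up. The link is pressed straight down into both clips at once; it snaps in over the last 20 mm.
- station_1 (a point): home of a link's centre in the middle station (taken by link_c), 55 mm above the bench. The sprung jaws flare to about 33 mm apart, 24 mm above the link's home axis; pushing a link home takes about 8 to 13 N in all. Its x axis is the direction of the link's length, y runs along the rail (stations 75 mm apart), z is up.
- station_2 (a point): home of a link's centre in the empty station at the rail's +y end, 55 mm above the bench. Its x axis is the direction of the link's length, y runs along the rail (stations 75 mm apart), z is up.
- crank (a joint): angle of the crank in rad, growing clockwise seen from above; it starts between 0 and 0.6 and its stop is at 4.4. It turns with light friction (about 1 to 2 N at the sleeve) and stays where it is left.
- crank_axis (a point): a point on the crank's vertical axis, 150 mm above the bench, over the centre of the load controller: a fixed cream box 140 x 140 mm and 85 mm high on the robot's right. The crank arm (top 107 mm above the bench) turns over the box's top and has the sleeve at 60 mm from the axis.
- sleeve: the crank's upright black grip sleeve, 26 mm in diameter and 68 mm high, which spins freely on its pin (a gripper may keep its yaw while cranking); origin at its centre, 145 mm above the bench, so the sleeve spans 111 to 179 mm, with a pin head up to 184 mm.
- screwdriver: a screwdriver 170 mm long with a black handle, lying loose among the link bars; bystander.
- wrench: a steel spanner 160 mm long lying loose between the robot and the rail; bystander.
- bobbin: a black bobbin wound with copper, 70 mm in diameter and 50 mm high, standing loose beyond the rail; origin under its centre; bystander.
- tin: a grey tin, 66 mm in diameter and 90 mm high, standing loose beyond the link bars; origin under its centre; bystander.
- coupling: a dark steel shaft coupling, 56 mm in diameter and 45 mm high, standing loose beyond the controller; origin under its centre; bystander.
Not all that is in view belongs to the job. Leave any green look-alike of the link_a alone.

How it is judged (in metres and radians):
On the way, in this order (a step that is already met when the one before it is completed fails the run):
1. both loose link bars are home in the two empty stations ((((x of link_a in the frame of station_0 between -0.018 and 0.018 m and y of link_a in the frame of station_0 between -0.004 and 0.004 m and z of link_a in the frame of station_0 between -0.003 and 0.003 m and angle between the x axis of link_a and the x axis of rail, either way round below 0.06 rad) and (x of link_b in the frame of station_2 between -0.018 and 0.018 m and y of link_b in the frame of station_2 between -0.004 and 0.004 m and z of link_b in the frame of station_2 between -0.003 and 0.003 m and angle between the x axis of link_b and the x axis of rail, either way round below 0.06 rad)) or ((x of link_a in the frame of station_2 between -0.018 and 0.018 m and y of link_a in the frame of station_2 between -0.004 and 0.004 m and z of link_a in the frame of station_2 between -0.003 and 0.003 m and angle between the x axis of link_a and the x axis of rail, either way round below 0.06 rad) and (x of link_b in the frame of station_0 between -0.018 and 0.018 m and y of link_b in the frame of station_0 between -0.004 and 0.004 m and z of link_b in the frame of station_0 between -0.003 and 0.003 m and angle between the x axis of link_b and the x axis of rail, either way round below 0.06 rad)))), for 0.2 s.
2. the crank has been wound to its stop (value of joint crank above 4.28 rad), for 0.1 s.
At the end, for the whole second after the job is handed in: the two loose link bars are home in the two empty stations and the fitted bar still in the middle one, at rest: each within 3 mm in height, 4 mm along the rail, 18 mm lengthwise, and 0.06 rad of square to the rail; the crank is within 0.12 rad of its stop (above 4.28) ((((x of link_a in the frame of station_0 between -0.018 and 0.018 m and y of link_a in the frame of station_0 between -0.004 and 0.004 m and z of link_a in the frame of station_0 between -0.003 and 0.003 m and angle between the x axis of link_a and the x axis of rail, either way round below 0.06 rad) and (x of link_b in the frame of station_2 between -0.018 and 0.018 m and y of link_b in the frame of station_2 between -0.004 and 0.004 m and z of link_b in the frame of station_2 between -0.003 and 0.003 m and angle between the x axis of link_b and the x axis of rail, either way round below 0.06 rad)) or ((x of link_a in the frame of station_2 between -0.018 and 0.018 m and y of link_a in the frame of station_2 between -0.004 and 0.004 m and z of link_a in the frame of station_2 between -0.003 and 0.003 m and angle between the x axis of link_a and the x axis of rail, either way round below 0.06 rad) and (x of link_b in the frame of station_0 between -0.018 and 0.018 m and y of link_b in the frame of station_0 between -0.004 and 0.004 m and z of link_b in the frame of station_0 between -0.003 and 0.003 m and angle between the x axis of link_b and the x axis of rail, either way round below 0.06 rad))) and x of link_c in the frame of station_1 between -0.018 and 0.018 m and y of link_c in the frame of station_1 between -0.004 and 0.004 m and z of link_c in the frame of station_1 between -0.003 and 0.003 m and angle between the x axis of link_c and the x axis of rail, either way round below 0.06 rad and value of joint crank above 4.28 rad and linear speed of each of link_a, link_b, link_c below 0.02 m/s); the robot touches nothing.
It fails at once if the crank turns while the fingers are not on its sleeve (let go or pushed elsewhere on the way) (value of joint crank between 0.75 and 4.25 rad and contact force between the fingers and sleeve below 0.2 N and (velocity of joint crank above 0.25 rad/s or velocity of joint crank below -0.25 rad/s)).
It fails at once if a tool or part lying around (screwdriver, spanner, bobbin, tin, coupling) is moved by more than 30 mm (distance of any of screwdriver, wrench, bobbin, tin, coupling from where it was at the start of the episode above 0.03 m).
It also fails if it takes over 72 s, if anything falls off the work surface, if the arm or the gripper's body presses on something with over 40 N, if the wrist force passes 120 N, or if a joint passes its speed limit or range.

### The arm

A 6-joint arm with a two-finger parallel gripper is mounted at the origin on the work surface. World frame = base frame: x ahead of the robot, y to its left, z up, the work surface at z = 0. Lengths are in m, angles in degrees, forces in N, time in s.
With the tool pointing down it reaches from about 0.25 to 0.725 m from the base axis. Payload 9.7 kg.
Tool frame: the origin (TCP) lies midway between the tips of the shut fingers; the grasp point (between the pads) lies 19 mm behind it; z points along the fingers, x is the direction in which the jaws open and shut, and the axes are right-handed (so a half turn about z gives the same grasp; the last joint's range is limited). The gripper opens to 85 mm and grips with 20 to 120 N. Pads are 22 mm wide; open, the fingers measure 114 mm over their backs; the gripper's body (76 mm by 85 mm) begins 54 mm behind the grasp point. The pads swing forward as they close: fully open they stand 13 mm farther back than shut.
Start: joints at [-73.052, 4.979, 10.078, 95.1, 0, 90], TCP at [0.16, -0.526, 0.231] pointing down, gripper open.
Joint ranges: [-179.16, 179.16], [-48.56, 103.87], [-65.8, 70.77], [-126.05, 130.52], [-82.76, 87.17], [-180, 180]. Speed limits (degrees/s): [127.2, 127.2, 147.25, 180, 180, 180].

### API

Orientations are given as [roll, pitch, yaw] about the fixed x, y, z axes, in that order (R = Rz(yaw) Ry(pitch) Rx(roll)).
In Python, from workcell import sensors, camera, get_calibration, bot, recognise, place_of gives the robot as it stands. The module is installed in compiled form; this text tells all that it offers.
- The arm moves only by the tool send_rows, never from a script. Its argument "plan" is a list of rows, each a list of 3 entries, a list of its own where there are three numbers: the shift along the tool's x, y, z normalised to -1 to 1, where 1 is 0.3 m, then the turn, a rotation vector about the tool's x, y, z normalised to -1 to 1, where 1 is pi rad, then the closure, from -1 (fully open) to 1 (shut). In form: [[[x, y, z], [rx, ry, rz], claw], ...]. A call has 1 to 10 rows; each row is the pose to reach, as a shift and turn from the pose commanded when the call began, along the tool's axes at that moment, turning the shorter way round; what a row does not reach only later rows make up. A row lasts 1/10 s, in which the tool goes at most 50 mm and 8.59 degrees, less where a joint would pass 70% of its speed; a pose out of reach is approached as far as the arm can. A call with a number of a shift or a turn outside -1 to 1 is refused whole. A call with a gripper value outside its range is refused whole. The fingers move at their own pace and stop on an object; "force" is the grip in N (left out, the last holds). Time passes only in rows, so rows that repeat a pose let the fingers close. It gives the time, the measured TCP pose, the force and the opening at its end, in the units of the state.
- sensors.get_obs(): the state, without advancing time (a new reading comes with each control period).
- camera(name): name is "scene" or "top" or "wrist"; returns the picture (420x560x3 uint8, blue, green, red); there is no depth.
- get_calibration(name): a dict with "fx", "fy", "cx", "cy" (pixels), "R" (3x3) and "t" (3): a world point X has camera coordinates R X + t. Camera axes: x right, y down, z forward; pixel columns grow to the right and rows downward; lengths in m; the calibration is good to about 2 mm. A picture is of the moment at which its call begins: read the wrist's pose just before it. get_calibration takes no time and is no camera call; for the wrist camera it gives the pose at the moment of the call.
- bot.job_done(): hands the job in, once; it reports no verdict.
Trained networks look in the newest picture that a camera, given by its name, has taken for a name from the list of things; names that differ only in an ending like _2 or _b are one class to them, and where a whole thing is asked for, a point or a joint stands for the part that bears it (a point fixed in the world has none). Each returns a list of dicts, best first, with "p" (0 to 1); they miss things now and then, are a little off and sometimes report something else, mostly with a low value. They report only what shows in the picture. A call takes as long as a camera call. They do not tell look-alikes from the thing itself.
- recognise(label, camera): "point" ([column, row] in pixels, amid what is visible of it).
- place_of(label, camera): "point" ([column, row] in pixels: a listed point, or the origin of a listed thing).
The state is a dict: "time": time; "q": joint angles; "qd": joint speeds; "joint_efforts": joint torques, N m; "ee_pos": TCP position; "tcp_rot": TCP orientation; "wrist_force": force on the tool from outside, world axes, zero at the start; "torque": the same for the moment, N m; "opening": finger opening in m.
Only numpy, scipy, OpenCV 4.12 (cv2) and the standard library are available. Lean on these libraries where they do the work, as an engineer would, in place of code of your own. Each camera call takes 0.05 s, during which the arm holds its last target. There are 200 camera calls.

## Working session

There is one attempt and no reset: what is moved stays moved. The work goes in short steps, Python scripts to look and compute and a tool call to move; the robot and the scene stay as the last step left them, time stands still between calls to the robot, and variables do not carry over. Pictures are saved under pics/ and viewed, on a budget of 10 in all, crops included, one or two more only if the job needs it, and the job is handed in when it is done.

Besides the shell and the picture viewer there is one more tool, called after ">>>" as a command line: name --argument value ..., lists and objects as JSON in quotes. send_rows: Moves the arm, as the interface text tells. Scaled input: -1 to 1 covers 0.3 m each way for a shift and pi rad each way for a turn. Its arguments: {"type":"object","properties":{"plan":{"type":"array"},"force":{"type":"number"}},"required":["plan"]}

```bash
mkdir -p pics; cat > h.py <<'E'
import numpy as np, cv2
from workcell import sensors, camera, get_calibration, bot, recognise, place_of
def ray(cal,px):
    R=np.array(cal["R"]);t=np.array(cal["t"])
    d=R.T@np.array([(px[0]-cal["cx"])/cal["fx"],(px[1]-cal["cy"])/cal["fy"],1]);return -R.T@t,d
def at_z(cal,px,z):
    o,d=ray(cal,px);return o+d*(z-o[2])/d[2]
def proj(cal,X):
    c=np.array(cal["R"])@np.array(X)+np.array(cal["t"]);return np.array([cal["fx"]*c[0]/c[2]+cal["cx"],cal["fy"]*c[1]/c[2]+cal["cy"]])
E
python3 - <<'E'
from h import *
np.set_printoptions(precision=3,suppress=True)
a=camera("top");cv2.imwrite("pics/top.png",cv2.resize(a,(800,600)))
cal=get_calibration("top")
H={'link_a':.012,'station_0':.055,'station_1':.055,'station_2':.055,'crank_axis':.15,'sleeve':.145,'screwdriver':.01,'wrench':.005,'bobbin':0,'tin':0,'coupling':0,'rail':0}
for n,z in H.items():
    for r in place_of(n,"top")[:6]: print(n,round(r["p"],2),np.round(r["point"]),at_z(cal,r["point"],z))
b=camera("scene");cv2.imwrite("pics/scene.png",b)
print(sensors.get_obs())
E
```

```text
link_a 0.97 [292. 194.] [ 0.564 -0.009  0.012]
link_a 0.88 [177. 184.] [0.597 0.317 0.012]
link_a 0.73 [133. 301.] [0.276 0.427 0.012]
link_a 0.66 [184. 224.] [0.482 0.294 0.012]
station_0 0.9 [320. 201.] [ 0.533 -0.081  0.055]
station_0 0.72 [294. 195.] [ 0.55  -0.011  0.055]
station_0 0.62 [264. 190.] [0.566 0.071 0.055]
station_1 0.9 [320. 201.] [ 0.533 -0.081  0.055]
station_1 0.72 [294. 195.] [ 0.55  -0.011  0.055]
station_1 0.62 [264. 190.] [0.566 0.071 0.055]
station_2 0.9 [320. 201.] [ 0.533 -0.081  0.055]
station_2 0.72 [294. 195.] [ 0.55  -0.011  0.055]
station_2 0.62 [264. 190.] [0.566 0.071 0.055]
crank_axis 0.89 [410. 214.] [ 0.474 -0.299  0.15 ]
sleeve 0.48 [423. 191.] [ 0.533 -0.337  0.145]
screwdriver 0.87 [186. 255.] [0.397 0.287 0.01 ]
wrench 0.82 [287. 264.] [0.367 0.011 0.005]
bobbin 0.87 [345. 134.] [ 0.742 -0.168  0.   ]
bobbin 0.54 [410. 214.] [ 0.5   -0.338  0.   ]
tin 0.98 [217. 135.] [0.746 0.206 0.   ]
tin 0.26 [284. 266.] [0.362 0.018 0.   ]
coupling 0.58 [375. 155.] [ 0.675 -0.249  0.   ]
{'time': 0.7, 'q': array([-73.051,   4.98 ,  10.079,  95.099,   0.001,  90.001]), 'qd': array([-0.026,  0.036,  0.041,  0.044,  0.018,  0.024]), 'joint_efforts': array([  0.   , -51.996,  46.479,   0.001,  -0.   ,   0.   ]), 'ee_pos': array([ 0.16 , -0.526,  0.231]), 'tcp_rot': array([-179.999,    0.   ,  -73.052]), 'wrist_force': array([-0.364,  0.106, -1.001]), 'torque': array([ 0.029,  0.007, -0.035]), 'opening': 0.08560079148405503}
```

View pics/top.png

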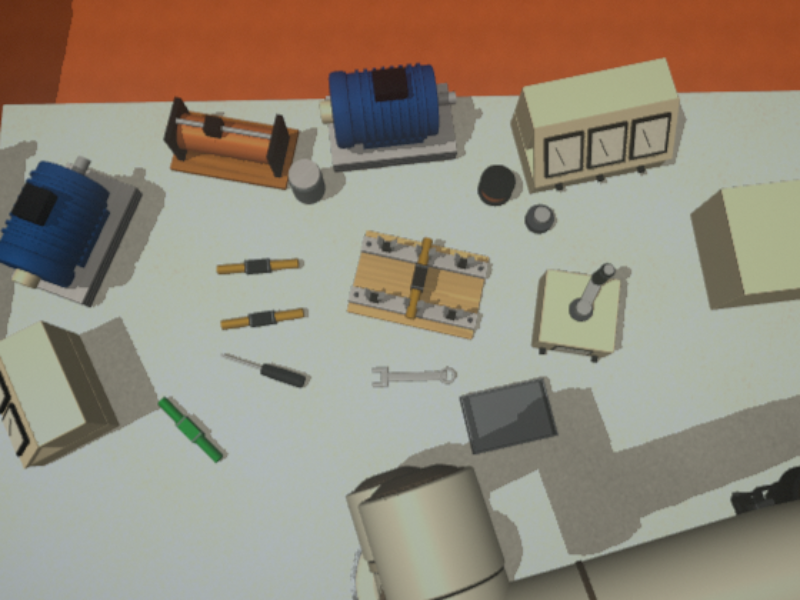

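```bash
cat >> h.py <<'E'
def plan(p,yaw):
    "shift/turn numbers (normalised) from the measured pose to world p, yaw (deg), tool down"
    o=sensors.get_obs();c=np.array(o["ee_pos"]);y=o["tcp_rot"][2]
    a=np.radians(y);R=np.array([[np.cos(a),np.sin(a),0],[np.sin(a),-np.cos(a),0],[0,0,-1]])
    d=R.T@(np.array(p)-c)/.3;dy=(yaw-y+180)%360-180
    print("plan",np.round(d,4),"rz",round(-dy/180,4),"from",np.round(c,4),np.round(o["tcp_rot"],2),"t",o["time"])
def bar(img,cal,guess,z,win):
    "axis of a brass/black bar near pixel guess: bounding line of brass pixels -> centre, yaw"
    hsv=cv2.cvtColor(img,cv2.COLOR_BGR2HSV);m=cv2.inRange(hsv,(8,110,60),(28,255,255))
    k=np.zeros_like(m);cv2.circle(k,tuple(int(round(v)) for v in guess),win,255,-1);m&=k
    v,u=np.nonzero(m);P=np.array([at_z(cal,q,z)[:2] for q in zip(u,v)])
    vx,vy,x,y=cv2.fitLine(P.astype(np.float32),cv2.DIST_HUBER,0,.001,.001).ravel()
    s=(P-[x,y])@[vx,vy];lo,hi=np.percentile(s,[.5,99.5])
    return np.array([x,y])+(lo+hi)/2*np.array([vx,vy]),np.degrees(np.arctan2(vy,vx)),hi-lo,len(P)
E
python3 - <<'E'
from h import *
a=camera("top");cal=get_calibration("top")
for g,z in (((181,187),.012),((183,223),.012),((294,195),.055)): print(bar(a,cal,g,z,33))
cv2.imwrite("pics/crop.png",cv2.resize(a[150:330,90:330],None,fx=3.3,fy=3.3,interpolation=cv2.INTER_CUBIC))
plan([.54,.30,.25],0); plan([.36,-.1,.25],-30)
E
```

```text
(array([0.59145154, 0.30741547]), np.float32(-86.12007), np.float64(0.15793912924347275), 216)
(array([0.48644823, 0.29640639]), np.float32(-82.20065), np.float64(0.15705957815453264), 224)
(array([ 0.54057236, -0.00854643]), np.float32(74.654144), np.float64(0.1746731608624505), 1678)
plan [-2.2652 -2.0132 -0.0624] rz -0.4058 from [ 0.1603 -0.5261  0.2313] [-180.      0.    -73.05] t 0.75
plan [-1.1647 -1.0506 -0.0624] rz -0.2392 from [ 0.1603 -0.5261  0.2313] [-180.      0.    -73.05] t 0.75
```

View pics/crop.png

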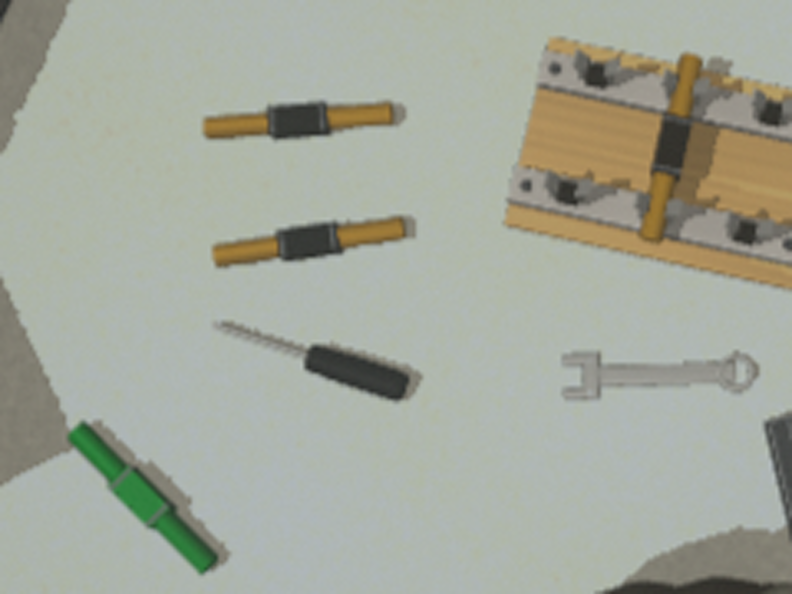

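Candidates by top pixel: brass bar (181,187), brass bar (183,223), the green look-alike (133,301) and the fitted bar (294,195). The crop shows both brass bars with black grips, so I'm taking those two.

>>> send_rows --plan '[[[-1, -0.89, -0.06], [0, 0, -0.2], -1], [[-1, -0.89, -0.06], [0, 0, -0.2], -1], [[-1, -0.89, -0.06], [0, 0, -0.2], -1], [[-1, -0.89, -0.06], [0, 0, -0.2], -1], [[-1, -0.89, -0.06], [0, 0, -0.2], -1], [[-1, -0.89, -0.06], [0, 0, -0.2], -1], [[-1, -0.89, -0.06], [0, 0, -0.2], -1], [[-1, -0.89, -0.06], [0, 0, -0.2], -1], [[-1, -0.89, -0.06], [0, 0, -0.2], -1]]' --force 80

```text
time: 1.65
ee_pos: [0.33, -0.1568, 0.2499]
tcp_rot: [-179.9, -0.1, -36.6]
wrist_force: [1.0, -0.8, -0.1]
opening: 0.0851
```

```bash
python3 - <<'E'
from h import *
plan([.48,.06,.27],-10); plan([.48,.27,.27],5);print(sensors.get_obs()["q"])
E
```

```text
plan [-0.0295 -0.8781 -0.0669] rz -0.1478 from [ 0.33   -0.1568  0.2499] [-1.7992e+02 -7.0000e-02 -3.6600e+01] t 1.65
plan [-0.4468 -1.4401 -0.0669] rz -0.2311 from [ 0.33   -0.1568  0.2499] [-1.7992e+02 -7.0000e-02 -3.6600e+01] t 1.65
[-2.54578608e+01 -1.95299530e+01 -9.79613515e+00  9.96544070e+01
  6.44589036e-02  1.01139934e+02]
```

>>> send_rows --plan '[[[-0.03, -0.88, -0.07], [0, 0, -0.15], -1], [[-0.03, -0.88, -0.07], [0, 0, -0.15], -1], [[-0.03, -0.88, -0.07], [0, 0, -0.15], -1], [[-0.03, -0.88, -0.07], [0, 0, -0.15], -1], [[-0.03, -0.88, -0.07], [0, 0, -0.15], -1], [[-0.03, -0.88, -0.07], [0, 0, -0.15], -1], [[-0.03, -0.88, -0.07], [0, 0, -0.15], -1], [[-0.03, -0.88, -0.07], [0, 0, -0.15], -1]]'

```text
time: 2.45
ee_pos: [0.4799, 0.054, 0.2701]
tcp_rot: [180.0, 0.0, -10.1]
wrist_force: [-1.2, 0.4, 0.3]
opening: 0.0856
```

```bash
python3 - <<'E'
from h import *
np.set_printoptions(precision=4,suppress=True)
a=camera("wrist");cal=get_calibration("wrist");cv2.imwrite("pics/w1.png",a)
for n,z in (('station_1',.055),('link_c',.055),('rail',0)):
    for r in place_of(n,"wrist")[:6]: print(n,round(r["p"],2),np.round(r["point"]),at_z(cal,r["point"],z))
print(-np.array(cal["R"]).T@cal["t"],cal["fx"])
plan([.53,.27,.27],5)
E
```

```text
station_1 0.75 [345. 273.] [ 0.5337 -0.0814  0.055 ]
station_1 0.73 [358. 149.] [0.5658 0.0665 0.055 ]
station_1 0.64 [350. 218.] [ 0.5477 -0.0104  0.055 ]
link_c 0.93 [354. 216.] [ 0.5528 -0.0091  0.055 ]
rail 0.58 [345. 200.] [ 0.5526 -0.006   0.    ]
[0.4941 0.1308 0.4122] 326.95826401655955
plan [ 0.0378 -0.7397  0.0022] rz -0.0842 from [0.4797 0.0536 0.2707] [-180.     -0.03  -10.16] t 2.65
```

View pics/w1.png

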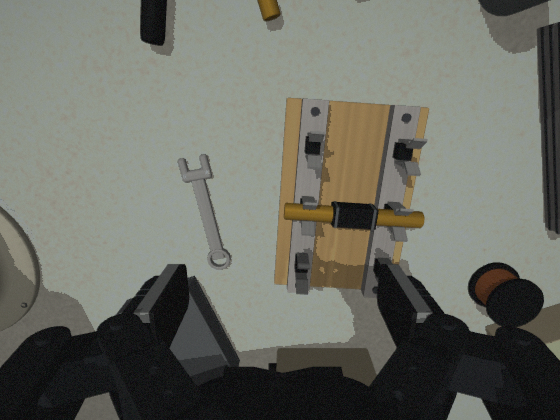

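```bash
python3 - <<'E'
from h import *
np.set_printoptions(precision=4,suppress=True)
a=cv2.imread("pics/w1.png");cal=get_calibration("wrist")
L,R=at_z(cal,(285,211),.055),at_z(cal,(424,219),.055);print(L,R,(L+R)/2,np.degrees(np.arctan2(*(R-L)[1::-1])),np.linalg.norm(R-L))
C=[at_z(cal,p,.01)[:2] for p in((287,98),(429,107),(275,285))];print(C,(C[1]+C[2])/2,np.degrees(np.arctan2(*(C[1]-C[0])[::-1])),np.degrees(np.arctan2(*(C[0]-C[2])[::-1]))-90, np.linalg.norm(C[1]-C[0]),np.linalg.norm(C[2]-C[0]))
# strips' outer line: screws at (315,111) and (406,117), z=.028
S=[at_z(cal,p,.028)[:2] for p in((315,111),(406,117))];print(S,np.degrees(np.arctan2(*(S[1]-S[0])[::-1])))
E
```

```text
[0.4755 0.0104 0.055 ] [ 0.6331 -0.0277  0.055 ] [ 0.5543 -0.0086  0.055 ] -13.592894046768064 0.16214032710727733
[array([0.4997, 0.1325]), array([0.663 , 0.0931]), array([ 0.4404, -0.1102])] [ 0.5517 -0.0085] -13.558659466488828 -13.73858044334736 0.16794596285099586 0.24977943231866154
[array([0.5282, 0.1131]), array([0.6292, 0.0884])] -13.73312638276973
```

>>> send_rows --plan '[[[0.04, -0.74, 0], [0, 0, -0.084], -1], [[0.04, -0.74, 0], [0, 0, -0.084], -1], [[0.04, -0.74, 0], [0, 0, -0.084], -1], [[0.04, -0.74, 0], [0, 0, -0.084], -1], [[0.04, -0.74, 0], [0, 0, -0.084], -1], [[0.04, -0.74, 0], [0, 0, -0.084], -1], [[0.04, -0.74, 0], [0, 0, -0.084], -1]]'

```text
time: 3.35
ee_pos: [0.5307, 0.2707, 0.2703]
tcp_rot: [180.0, 0.0, 5.1]
wrist_force: [0.1, 0.3, -0.9]
opening: 0.0856
```

```bash
python3 - <<'E'
from h import *
np.set_printoptions(precision=4,suppress=True)
a=camera("wrist");cal=get_calibration("wrist");cv2.imwrite("pics/w2.png",a)
for r in place_of("link_a","wrist")[:5]: print(round(r["p"],2),np.round(r["point"]),at_z(cal,r["point"],.012),bar(a,cal,r["point"],.012,95))
plan([.488,.297,.10],8);plan([.591,.308,.10],4)
E
```

```text
Traceback (most recent call last):
  File "h.py", line 21, in bar
    vx,vy,x,y=cv2.fitLine(P.astype(np.float32),cv2.DIST_HUBER,0,.001,.001).ravel()
              ~~~~~~~~~~~^^^^^^^^^^^^^^^^^^^^^^^^^^^^^^^^^^^^^^^^^^^^^^^^^
cv2.error: OpenCV(4.12.0) /io/opencv/modules/imgproc/src/linefit.cpp:618: error: (-215:Assertion failed) npoints2 >= 0 || npoints3 >= 0 in function 'fitLine'
```

View pics/w2.png

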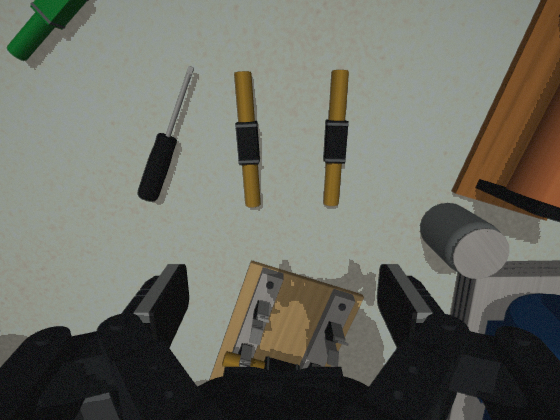

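```bash
python3 - <<'E'
from h import *
np.set_printoptions(precision=4,suppress=True)
a=cv2.imread("pics/w2.png");cal=get_calibration("wrist")
for g,e in (((247,142),((243,72),(253,207))),((336,141),((340,70),(331,207)))):
    E=[at_z(cal,p,.012)[:2] for p in e];print(at_z(cal,g,.02),sum(E)/2,np.degrees(np.arctan2(*(E[0]-E[1])[::-1])),np.linalg.norm(E[0]-E[1]))
    try: print(bar(a,cal,g,.012,82))
    except Exception as x: print("none")
E
```

```text
[0.4867 0.2974 0.02  ] [0.4876 0.2945] 97.4943521967764 0.16195215849673011
(array([0.487 , 0.2954]), np.float32(-82.34827), np.float64(0.16075966884229376), 1439)
[0.5919 0.3078 0.02  ] [0.5926 0.3048] 94.02414241558509 0.16394376373155087
(array([0.5921, 0.3062]), np.float32(-86.285736), np.float64(0.16113350899876078), 1456)
```

>>> send_rows --plan '[[[-0.138, -0.097, 0.63], [0, 0, -0.014], -1], [[-0.138, -0.097, 0.63], [0, 0, -0.014], -1], [[-0.138, -0.097, 0.63], [0, 0, -0.014], -1], [[-0.138, -0.097, 0.63], [0, 0, -0.014], -1], [[-0.138, -0.097, 0.72], [0, 0, -0.014], -1], [[-0.138, -0.097, 0.8], [0, 0, -0.014], -1], [[-0.138, -0.097, 0.85], [0, 0, -0.014], -1], [[-0.138, -0.097, 0.887], [0, 0, -0.014], -1], [[-0.138, -0.097, 0.887], [0, 0, -0.014], -1]]'

```text
time: 4.35
ee_pos: [0.4867, 0.2958, 0.0035]
tcp_rot: [180.0, 0.1, 7.5]
wrist_force: [-0.6, 0.2, -0.3]
opening: 0.0851
```

>>> send_rows --plan '[[[0, 0, 0], [0, 0, 0], 1], [[0, 0, 0], [0, 0, 0], 1], [[0, 0, 0], [0, 0, 0], 1], [[0, 0, 0], [0, 0, 0], 1], [[0, 0, 0], [0, 0, 0], 1], [[0, 0, 0], [0, 0, 0], 1], [[0, 0, 0], [0, 0, 0], 1], [[0, 0, 0], [0, 0, 0], 1]]' --force 80

```text
time: 5.15
ee_pos: [0.4874, 0.297, 0.005]
tcp_rot: [-180.0, -0.1, 7.6]
wrist_force: [-0.6, -0.6, 5.2]
opening: 0.0224
```

>>> send_rows --plan '[[[0, 0, -0.1], [0, 0, 0], 1], [[0, 0, -0.25], [0, 0, 0], 1], [[0.05, 0.1, -0.4], [0, 0, -0.04], 1], [[0.17, 0.803, -0.55], [0, 0, -0.382], 1], [[0.17, 0.803, -0.55], [0, 0, -0.382], 1], [[0.17, 0.803, -0.55], [0, 0, -0.382], 1], [[0.17, 0.803, -0.55], [0, 0, -0.382], 1], [[0.17, 0.803, -0.55], [0, 0, -0.382], 1], [[0.17, 0.803, -0.55], [0, 0, -0.382], 1], [[0.17, 0.803, -0.55], [0, 0, -0.382], 1]]'

```text
time: 6.15
ee_pos: [0.5695, 0.0632, 0.1689]
tcp_rot: [-180.0, 0.0, 72.8]
wrist_force: [-0.2, 0.8, -1.8]
opening: 0.0223
```

>>> send_rows --plan '[[[0, 0, 0], [0, 0, -0.01], 1], [[0, 0, 0], [0, 0, -0.01], 1]]'

```text
time: 6.35
ee_pos: [0.5691, 0.0644, 0.1687]
tcp_rot: [-179.9, 0.0, 74.4]
wrist_force: [0.1, -0.2, -1.3]
opening: 0.0224
```

```bash
python3 - <<'E'
from h import *
np.set_printoptions(precision=4,suppress=True)
a=camera("wrist");cal=get_calibration("wrist");cv2.imwrite("pics/w3.png",a)
for n in ('station_1','link_c'):
    for r in place_of(n,"wrist")[:6]: print(n,round(r["p"],2),np.round(r["point"]),at_z(cal,r["point"],.055))
plan([.5694,.0644,.047],76.35)
E
```

```text
station_1 0.61 [101. 205.] [ 0.5335 -0.0793  0.055 ]
station_1 0.31 [190. 206.] [ 0.5541 -0.0093  0.055 ]
link_c 0.83 [547. 138.] [0.5759 0.2748 0.055 ]
link_c 0.82 [190. 203.] [ 0.5518 -0.0088  0.055 ]
link_c 0.18 [ 43. 344.] [ 0.6459 -0.1919  0.055 ]
plan [-0.0006  0.0011  0.4064] rz -0.011 from [0.5691 0.0647 0.1689] [-179.97    0.01   74.36] t 6.5
```

View pics/w3.png

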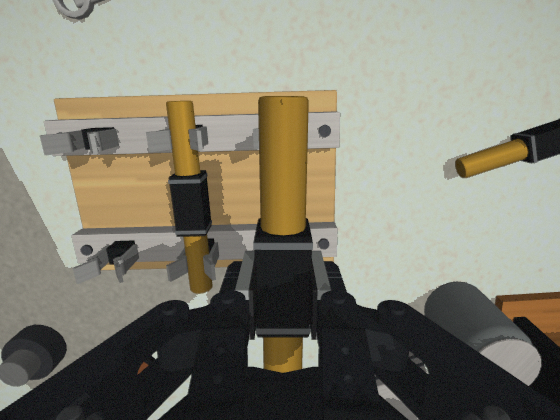

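>>> send_rows --plan '[[[0, 0, 0.1], [0, 0, -0.011], 1], [[0, 0, 0.2], [0, 0, -0.011], 1], [[0, 0, 0.24], [0, 0, -0.011], 1], [[0, 0, 0.27], [0, 0, -0.011], 1], [[0, 0, 0.3], [0, 0, -0.011], 1], [[0, 0, 0.33], [0, 0, -0.011], 1], [[0, 0, 0.36], [0, 0, -0.011], 1], [[0, 0, 0.385], [0, 0, -0.011], 1], [[0, 0, 0.405], [0, 0, -0.011], 1], [[0, 0, 0.41], [0, 0, -0.011], 1]]' --force 110

```text
time: 7.5
ee_pos: [0.5698, 0.0644, 0.0479]
tcp_rot: [179.9, -0.0, 76.4]
wrist_force: [-7.9, -2.9, 21.6]
opening: 0.0217
```

```bash
python3 - <<'E'
from h import *
a=camera("wrist");cv2.imwrite("pics/w4.png",a)
print(sensors.get_obs())
E
```

```text
{'time': 7.55, 'q': array([ 6.46228955e+00,  8.46534871e+00, -6.40053443e+00,  7.50149460e+01,
       -2.26415749e-02,  2.00732700e+01]), 'qd': array([ 0.0660138 ,  0.03535674, -0.00847399,  0.02261207,  0.02153085,
       -0.01546861]), 'joint_efforts': array([ 9.27905068e-01, -4.90778267e+01,  4.24312985e+01, -2.09062189e+00,
        4.25237780e-01, -4.65159165e-02]), 'ee_pos': array([0.56980249, 0.06442758, 0.04801375]), 'tcp_rot': array([ 1.79880297e+02, -1.96358210e-02,  7.63890165e+01]), 'wrist_force': array([-3.92940563, -1.63073695, 11.64472559]), 'torque': array([-0.3818414 ,  0.87259219, -0.0275632 ]), 'opening': 0.02194510134551203}
```

View pics/w4.png

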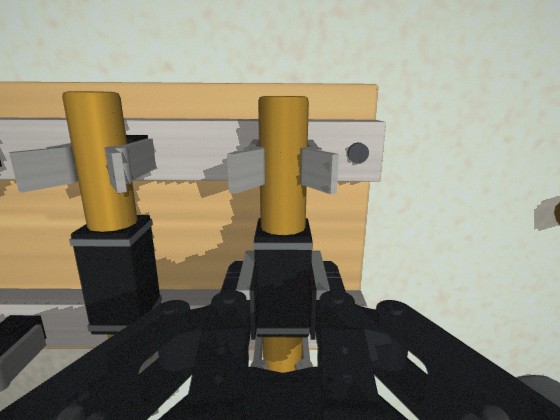

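>>> send_rows --plan '[[[0, 0, 0.007], [0, 0, 0], 1], [[0, 0, 0.014], [0, 0, 0], 1], [[0, 0, 0.014], [0, 0, 0], 1]]'

```text
time: 7.85
ee_pos: [0.5699, 0.0644, 0.0478]
tcp_rot: [179.8, -0.1, 76.4]
wrist_force: [-18.0, -3.8, 41.8]
opening: 0.0213
```

```bash
python3 - <<'E'
from h import *
o=sensors.get_obs();print(o["ee_pos"],o["wrist_force"],o["torque"],o["tcp_rot"])
E
```

```text
[0.56993347 0.06444235 0.04778075] [-17.96331417  -3.81281508  41.83028668] [-0.74799143  3.83495289 -0.05633091] [ 1.79752467e+02 -6.70204506e-02  7.63901143e+01]
```

>>> send_rows --plan '[[[0, 0, -0.013], [0, 0, 0], 1], [[0, 0, -0.013], [0, 0, 0], -0.2], [[0, 0, -0.013], [0, 0, 0], -0.2], [[0, 0, -0.013], [0, 0, 0], -0.2], [[0, 0, -0.013], [0, 0, 0], -0.2], [[0, 0, -0.1], [0, 0, 0], -0.2], [[0, 0, -0.25], [0, 0, 0], -0.2], [[0, 0, -0.4], [0, 0, 0], -0.2], [[0, 0, -0.5], [0, 0, 0], -0.2], [[0, 0, -0.5], [0, 0, 0], -1]]' --force 80

```text
time: 8.85
ee_pos: [0.571, 0.0648, 0.1968]
tcp_rot: [179.6, -0.1, 76.4]
wrist_force: [-0.2, -0.3, -0.2]
opening: 0.0643
```

```bash
python3 - <<'E'
from h import *
np.set_printoptions(precision=4,suppress=True)
a=camera("wrist");cal=get_calibration("wrist");cv2.imwrite("pics/w5.png",a)
for n in ('link_c','station_1'):
  for r in place_of(n,"wrist")[:6]: print(n,round(r["p"],2),np.round(r["point"]),at_z(cal,r["point"],.055))
plan([.592,.3065,.15],3.8);plan([.592,.3065,.004],3.8)
E
```

```text
link_c 0.92 [528. 141.] [0.5765 0.2785 0.055 ]
link_c 0.81 [282. 186.] [0.5659 0.0667 0.055 ]
link_c 0.81 [198. 188.] [ 0.5508 -0.0062  0.055 ]
station_1 0.87 [281. 186.] [0.566  0.0655 0.055 ]
station_1 0.58 [115. 187.] [ 0.5322 -0.0777  0.055 ]
plan [ 0.8016 -0.1154  0.1365] rz 0.4034 from [0.5692 0.0646 0.1909] [-179.94    0.02   76.41] t 9.0
plan [ 0.8016 -0.1154  0.6232] rz 0.4034 from [0.5692 0.0646 0.1909] [-179.94    0.02   76.41] t 9.0
```

View pics/w5.png

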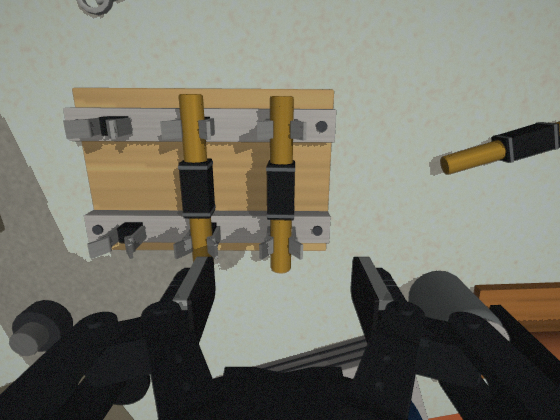

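>>> send_rows --plan '[[[0.8, -0.115, 0.13], [0, 0, 0.403], -1], [[0.8, -0.115, 0.13], [0, 0, 0.403], -1], [[0.8, -0.115, 0.13], [0, 0, 0.403], -1], [[0.8, -0.115, 0.13], [0, 0, 0.403], -1], [[0.8, -0.115, 0.13], [0, 0, 0.403], -1], [[0.8, -0.115, 0.13], [0, 0, 0.403], -1], [[0.8, -0.115, 0.13], [0, 0, 0.403], -1], [[0.8, -0.115, 0.13], [0, 0, 0.403], -1], [[0.8, -0.115, 0.13], [0, 0, 0.403], -1], [[0.8, -0.115, 0.13], [0, 0, 0.403], -1]]'

```text
time: 10.0
ee_pos: [0.5915, 0.3057, 0.1509]
tcp_rot: [179.9, 0.2, 3.8]
wrist_force: [0.7, 0.4, 0.3]
opening: 0.0854
```

```bash
python3 - <<'E'
from h import *
np.set_printoptions(precision=4,suppress=True)
a=camera("wrist");cal=get_calibration("wrist");cv2.imwrite("pics/w6.png",a)
for r in place_of("link_a","wrist")[:3]:
  print(round(r["p"],2),np.round(r["point"]),at_z(cal,r["point"],.012))
  try: print(bar(a,cal,r["point"],.012,150))
  except Exception: pass
plan([.592,.3065,.004],3.8)
E
```

```text
0.57 [284. 191.] [0.5936 0.307  0.012 ]
(array([0.592 , 0.3061]), np.float32(-86.04268), np.float64(0.16245480657927425), 2598)
plan [ 0.0011 -0.0025  0.492 ] rz 0.0012 from [0.5917 0.3057 0.1516] [179.95   0.11   4.02] t 10.1
```

>>> send_rows --plan '[[[0.001, -0.002, 0.15], [0, 0, 0], -1], [[0.001, -0.002, 0.3], [0, 0, 0], -1], [[0.001, -0.002, 0.4], [0, 0, 0], -1], [[0.001, -0.002, 0.46], [0, 0, 0], -1], [[0.001, -0.002, 0.489], [0, 0, 0], -1], [[0.001, -0.002, 0.489], [0, 0, 0], 1]]'

```text
time: 10.7
ee_pos: [0.5917, 0.3062, 0.0049]
tcp_rot: [180.0, 0.1, 3.9]
wrist_force: [-0.4, 0.6, 0.0]
opening: 0.073
```

>>> send_rows --plan '[[[0, 0, 0], [0, 0, 0], 1], [[0, 0, 0], [0, 0, 0], 1], [[0, 0, 0], [0, 0, 0], 1], [[0, 0, 0], [0, 0, 0], 1], [[0, 0, 0], [0, 0, 0], 1], [[0, 0, 0], [0, 0, 0], 1], [[0, 0, 0], [0, 0, 0], 1]]' --force 80

```text
time: 11.4
ee_pos: [0.5931, 0.307, 0.0078]
tcp_rot: [-179.9, -0.1, 3.9]
wrist_force: [-0.8, 0.1, 5.6]
opening: 0.0219
```

```bash
python3 - <<'E'
from h import *
plan([.534,-.0814,.17],76.35)
E
```

```text
plan [-0.2841  1.2783 -0.5406] rz -0.4027 from [0.5931 0.307  0.0078] [-1.7995e+02 -1.2000e-01  3.8700e+00] t 11.4
```

>>> send_rows --plan '[[[0, 0, -0.1], [0, 0, 0], 1], [[0, 0, -0.25], [0, 0, 0], 1], [[-0.03, 0.1, -0.4], [0, 0, -0.03], 1], [[-0.22, 0.98, -0.54], [0, 0, -0.402], 1], [[-0.22, 0.98, -0.54], [0, 0, -0.402], 1], [[-0.22, 0.98, -0.54], [0, 0, -0.402], 1], [[-0.22, 0.98, -0.54], [0, 0, -0.402], 1], [[-0.22, 0.98, -0.54], [0, 0, -0.402], 1], [[-0.22, 0.98, -0.54], [0, 0, -0.402], 1], [[-0.22, 0.98, -0.54], [0, 0, -0.402], 1]]'

```text
time: 12.4
ee_pos: [0.546, 0.0052, 0.1697]
tcp_rot: [179.9, 0.0, 68.3]
wrist_force: [0.6, 0.4, -0.6]
opening: 0.0221
```

```bash
python3 - <<'E'
from h import *
plan([.534,-.0814,.17],76.35)
E
```

```text
plan [-0.283   0.0696 -0.0011] rz -0.0449 from [0.546  0.0052 0.1697] [1.7989e+02 1.0000e-02 6.8270e+01] t 12.4
```

>>> send_rows --plan '[[[-0.283, 0.07, 0], [0, 0, -0.045], 1], [[-0.283, 0.07, 0], [0, 0, -0.045], 1], [[-0.283, 0.07, 0], [0, 0, -0.045], 1], [[-0.283, 0.07, 0], [0, 0, -0.045], 1]]'

```text
time: 12.8
ee_pos: [0.5341, -0.0785, 0.1684]
tcp_rot: [180.0, -0.0, 76.1]
wrist_force: [-0.1, 1.1, -1.7]
opening: 0.0219
```

```bash
python3 - <<'E'
from h import *
np.set_printoptions(precision=4,suppress=True)
a=camera("wrist");cal=get_calibration("wrist");cv2.imwrite("pics/w7.png",a)
for r in place_of('link_c',"wrist")[:6]: print(round(r["p"],2),np.round(r["point"]),at_z(cal,r["point"],.055))
plan([.534,-.0814,.0465],76.35)
E
```

```text
0.97 [370. 199.] [ 0.5508 -0.0072  0.055 ]
0.75 [460. 202.] [0.5705 0.0637 0.055 ]
0.55 [286. 268.] [ 0.5953 -0.0885  0.055 ]
plan [-0.0137  0.0021  0.4061] rz -0.0006 from [ 0.5344 -0.0773  0.1683] [180.    -0.02  76.25] t 12.9
```

>>> send_rows --plan '[[[-0.013, 0, 0.1], [0, 0, 0], 1], [[-0.013, 0, 0.2], [0, 0, 0], 1], [[-0.013, 0, 0.22], [0, 0, 0], 1], [[-0.013, 0, 0.22], [0, 0, 0], 1]]'

```text
time: 13.3
ee_pos: [0.5329, -0.0806, 0.1017]
tcp_rot: [-179.9, 0.0, 76.3]
wrist_force: [0.9, 0.2, -1.1]
opening: 0.022
```

```bash
python3 - <<'E'
from h import *
plan([.534,-.0814,.0465],76.35)
E
```

```text
plan [-0.0016  0.0043  0.1839] rz -0.0002 from [ 0.5329 -0.0806  0.1017] [-179.88    0.     76.31] t 13.3
```

>>> send_rows --plan '[[[-0.001, 0.003, 0.03], [0, 0, 0], 1], [[-0.001, 0.003, 0.06], [0, 0, 0], 1], [[-0.001, 0.003, 0.09], [0, 0, 0], 1], [[-0.001, 0.003, 0.12], [0, 0, 0], 1], [[-0.001, 0.003, 0.15], [0, 0, 0], 1], [[-0.001, 0.003, 0.17], [0, 0, 0], 1], [[-0.001, 0.003, 0.183], [0, 0, 0], 1], [[-0.001, 0.003, 0.19], [0, 0, 0], 1], [[-0.001, 0.003, 0.19], [0, 0, 0], 1]]' --force 110

```text
time: 14.2
ee_pos: [0.5345, -0.082, 0.0505]
tcp_rot: [179.8, -0.0, 76.2]
wrist_force: [-18.7, 4.9, 43.0]
opening: 0.021
```

>>> send_rows --plan '[[[0, 0, -0.017], [0, 0, 0], 1], [[0, 0, -0.017], [0, 0, 0], -0.2], [[0, 0, -0.017], [0, 0, 0], -0.2], [[0, 0, -0.017], [0, 0, 0], -0.2], [[0, 0, -0.017], [0, 0, 0], -0.2], [[0, 0, -0.1], [0, 0, 0], -0.2], [[0, 0, -0.25], [0, 0, 0], -0.2], [[0, 0, -0.4], [0, 0, 0], -0.2], [[0, 0, -0.55], [0, 0, 0], -0.2], [[0, 0, -0.65], [0, 0, 0], -1]]' --force 80

```text
time: 15.2
ee_pos: [0.5345, -0.0822, 0.2435]
tcp_rot: [179.8, -0.0, 76.2]
wrist_force: [0.3, 0.3, 0.8]
opening: 0.0646
```

```bash
python3 - <<'E'
from h import *
np.set_printoptions(precision=4,suppress=True)
a=camera("wrist");cal=get_calibration("wrist");cv2.imwrite("pics/w8.png",a)
for n,z in (('link_c',.055),('crank_axis',.15),('sleeve',.145)):
  for r in place_of(n,"wrist")[:4]: print(n,round(r["p"],2),np.round(r["point"]),at_z(cal,r["point"],z))
a=camera("top");cal=get_calibration("top")
for n,z in (('crank_axis',.15),('sleeve',.145)):
  for r in place_of(n,"top")[:3]: print(n,round(r["p"],2),np.round(r["point"]),at_z(cal,r["point"],z))
plan([.47,-.22,.32],0)
E
```

```text
link_c 0.96 [355. 176.] [ 0.5533 -0.008   0.055 ]
link_c 0.86 [284. 177.] [ 0.536  -0.0802  0.055 ]
link_c 0.69 [428. 176.] [0.5706 0.0659 0.055 ]
crank_axis 0.89 [407. 212.] [ 0.479  -0.2915  0.15  ]
sleeve 0.56 [218. 132.] [0.7026 0.187  0.145 ]
sleeve 0.51 [419. 194.] [ 0.524  -0.3269  0.145 ]
plan [-0.4971 -0.0969 -0.2712] rz 0.4235 from [ 0.5337 -0.0821  0.2386] [-179.86    0.01   76.24] t 15.55
```

View pics/w8.png

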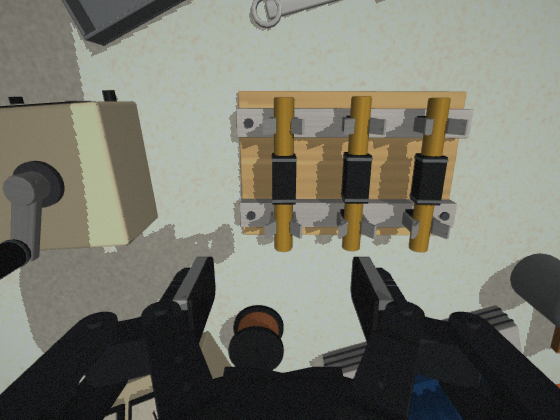

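>>> send_rows --plan '[[[-0.8, 0.216, -0.2], [0, 0, 0], -1], [[-0.8, 0.216, -0.2], [0, 0, 0], -1], [[-0.8, 0.216, -0.2], [0, 0, 0], -1], [[-0.8, 0.216, -0.2], [0, 0, 0], -1], [[-0.8, 0.216, -0.2], [0, 0, 0], -1], [[-0.8, 0.216, -0.2], [0, 0, 0], -1], [[-0.8, 0.216, -0.2], [0, 0, 0], -1]]'

```text
time: 16.25
ee_pos: [0.5397, -0.332, 0.2985]
tcp_rot: [-179.9, -0.0, 76.1]
wrist_force: [0.1, 0.6, 0.0]
opening: 0.0854
```

```bash
python3 - <<'E'
from h import *
np.set_printoptions(precision=4,suppress=True)
a=camera("wrist");cal=get_calibration("wrist");cv2.imwrite("pics/w9.png",a)
for n,z in (('crank_axis',.15),('sleeve',.145)):
  for r in place_of(n,"wrist")[:3]: print(n,round(r["p"],2),np.round(r["point"]),at_z(cal,r["point"],z))
o=sensors.get_obs();print(o["ee_pos"],o["tcp_rot"],o["q"],proj(cal,[.476,-.295,.107]),-np.array(cal["R"]).T@cal["t"])
E
```

```text
crank_axis 0.56 [296. 112.] [ 0.477 -0.302  0.15 ]
sleeve 0.97 [277. 178.] [ 0.53   -0.3326  0.145 ]
[ 0.54   -0.3293  0.2997] [-179.9398   -0.0359   76.3008] [-31.3838  19.8923  35.4575 105.6334   0.0159 -17.6847] [301.2511 107.9933] [ 0.4657 -0.3115  0.4409]
```

View pics/w9.png

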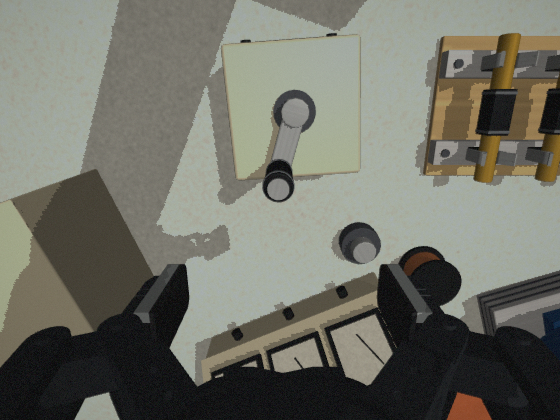

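```bash
python3 - <<'E'
from h import *
np.set_printoptions(precision=4,suppress=True)
cal=get_calibration("wrist")
C=[at_z(cal,p,.085)[:2] for p in((222,44),(359,36),(361,171),(236,181))]
print(sum(C)/4,[np.linalg.norm(C[i]-C[i-1]) for i in range(4)])
for z in(.107,.115): print("hub",z,at_z(cal,(296,111),z))
print("head",at_z(cal,(279,188),.184),"rim",at_z(cal,(279,186),.179))
E
```

```text
[ 0.4794 -0.3006] [np.float64(0.13938979306435512), np.float64(0.1353876058913439), np.float64(0.135465337522763), np.float64(0.13949161529347348)]
hub 0.107 [ 0.4779 -0.2995  0.107 ]
hub 0.115 [ 0.4776 -0.2998  0.115 ]
head [ 0.5305 -0.3289  0.184 ] rim [ 0.5301 -0.3289  0.179 ]
```

>>> send_rows --plan '[[[-0.01, -0.031, 0.15], [0, 0, 0], -1], [[-0.01, -0.031, 0.25], [0, 0, 0], -1], [[-0.01, -0.031, 0.35], [0, 0, 0], -1], [[-0.01, -0.031, 0.45], [0, 0, 0], -1], [[-0.01, -0.031, 0.53], [0, 0, 0], -1], [[-0.01, -0.031, 0.573], [0, 0, 0], -1], [[-0.01, -0.031, 0.573], [0, 0, 0], -1]]'

```text
time: 17.1
ee_pos: [0.5297, -0.3297, 0.1268]
tcp_rot: [-179.9, -0.1, 76.3]
wrist_force: [-0.5, -0.3, 0.1]
opening: 0.0853
```

>>> send_rows --plan '[[[0, 0, 0], [0, 0, 0], 1], [[0, 0, 0], [0, 0, 0], 1], [[0, 0, 0], [0, 0, 0], 1], [[0, 0, 0], [0, 0, 0], 1], [[0, 0, 0], [0, 0, 0], 1], [[0, 0, 0], [0, 0, 0], 1], [[0, 0, 0], [0, 0, 0], 1], [[0, 0, 0], [0, 0, 0], 1]]' --force 50

```text
time: 17.9
ee_pos: [0.5306, -0.3317, 0.1293]
tcp_rot: [179.9, 0.0, 76.2]
wrist_force: [-0.2, -0.3, 4.8]
opening: 0.0248
```

```bash
cat >> h.py <<'E'
AX=np.array([.478,-.300])
def arc(n,step,r=.0602):
    o=sensors.get_obs();p=np.array(o["ee_pos"])[:2];a=np.radians(o["tcp_rot"][2])
    R=np.array([[np.cos(a),np.sin(a)],[np.sin(a),-np.cos(a)]]);v=p-AX;t0=np.arctan2(v[1],v[0])
    print("t0",np.degrees(t0),"rad",np.hypot(*v),"F",np.round(o["wrist_force"],1),"T",np.round(o["torque"],2),"open",o["opening"],"z",o["ee_pos"][2],"q",np.round(o["q"],0))
    for i in range(1,n+1):
        t=t0-i*step;print(np.round(R.T@(AX+r*np.array([np.cos(t),np.sin(t)])-p)/.3,3).tolist())
E
python3 -c "
from h import *
arc(10,.12)"
```

```text
t0 -31.056633671015657 rad 0.06135663068779767 F [-0.2 -0.3  4.8] T [0.01 0.05 0.05] open 0.024801491187040333 z 0.1292852748474242 q [-32.  14.  10.  85.  -0. -18.]
[-0.021, -0.012]
[-0.043, -0.023]
[-0.063, -0.037]
[-0.081, -0.053]
[-0.097, -0.071]
[-0.11, -0.091]
[-0.122, -0.112]
[-0.13, -0.134]
[-0.136, -0.158]
[-0.139, -0.181]
```

>>> send_rows --plan '[[[-0.021, -0.012, 0], [0, 0, 0], 1], [[-0.043, -0.023, 0], [0, 0, 0], 1], [[-0.063, -0.037, 0], [0, 0, 0], 1], [[-0.081, -0.053, 0], [0, 0, 0], 1], [[-0.097, -0.071, 0], [0, 0, 0], 1], [[-0.11, -0.091, 0], [0, 0, 0], 1], [[-0.122, -0.112, 0], [0, 0, 0], 1], [[-0.13, -0.134, 0], [0, 0, 0], 1], [[-0.136, -0.158, 0], [0, 0, 0], 1], [[-0.139, -0.181, 0], [0, 0, 0], 1]]'

```text
time: 18.9
ee_pos: [0.4675, -0.3631, 0.1294]
tcp_rot: [179.8, 0.4, 76.1]
wrist_force: [-2.2, -20.0, 2.2]
opening: 0.0246
```

```bash
python3 -c "
from h import *
arc(10,.13)"
```

```text
t0 -99.4289756559052 rad 0.06399938100173616 F [ -2.2 -20.    2.2] T [-3.63  0.32 -0.06] open 0.024569534458689524 z 0.12937086527192687 q [-38.  10.   4.  84.  -0. -24.]
[0.012, -0.027]
[0.015, -0.053]
[0.022, -0.078]
[0.031, -0.102]
[0.044, -0.125]
[0.059, -0.146]
[0.077, -0.165]
[0.098, -0.181]
[0.12, -0.195]
[0.144, -0.205]
```

```bash
python3 - <<'E'
s=open('h.py').read().replace("AX=np.array([.478,-.300])","AX=np.array([.4775,-.3035])").replace("def arc(n,step,r=.0602):","def arc(n,step,r=.060,p=None):").replace('o=sensors.get_obs();p=np.array(o["ee_pos"])[:2];a=','o=sensors.get_obs();m=np.array(o["ee_pos"])[:2];p=m if p is None else np.array(p);a=').replace("v=p-AX","v=m-AX").replace("    for i in range(1,n+1):\n        t=","    print('end cmd',AX+r*np.array([np.cos(t0-n*step),np.sin(t0-n*step)]))\n    for i in range(1,n+1):\n        t=")
open('h.py','w').write(s)
from h import *
arc(10,.13,p=(.467,-.358))
E
```

```text
t0 -99.50491765793493 rad 0.06046480864447197 F [ -2.2 -20.    2.2] T [-3.63  0.32 -0.06] open 0.024569534458689524 z 0.12937086527192687 q [-38.  10.   4.  84.  -0. -24.]
end cmd [ 0.41782984 -0.30978271]
[-0.015, -0.02]
[-0.012, -0.046]
[-0.006, -0.071]
[0.004, -0.095]
[0.017, -0.118]
[0.032, -0.139]
[0.05, -0.158]
[0.071, -0.174]
[0.093, -0.187]
[0.117, -0.198]
```

>>> send_rows --plan '[[[-0.015, -0.02, 0], [0, 0, 0], 1], [[-0.012, -0.046, 0], [0, 0, 0], 1], [[-0.006, -0.071, 0], [0, 0, 0], 1], [[0.004, -0.095, 0], [0, 0, 0], 1], [[0.017, -0.118, 0], [0, 0, 0], 1], [[0.032, -0.139, 0], [0, 0, 0], 1], [[0.05, -0.158, 0], [0, 0, 0], 1], [[0.071, -0.174, 0], [0, 0, 0], 1], [[0.093, -0.187, 0], [0, 0, 0], 1], [[0.117, -0.198, 0], [0, 0, 0], 1]]'

```text
time: 19.9
ee_pos: [0.4176, -0.3111, 0.1292]
tcp_rot: [180.0, 0.1, 76.2]
wrist_force: [-3.4, -2.6, 6.3]
opening: 0.0245
```

```bash
python3 - <<'E'
from h import *
o=sensors.get_obs();print(o["ee_pos"])
arc(10,.13,p=(.418,-.310))
E
```

```text
[ 0.41761702 -0.31108189  0.1292384 ]
t0 -172.78407220790922 rad 0.0603610540892192 F [-3.4 -2.6  6.3] T [-0.36  0.48 -0.06] open 0.024525787311688165 z 0.12923839969868936 q [-37.   0.  -6.  84.  -0. -23.]
end cmd [ 0.45431529 -0.24816042]
[0.021, -0.007]
[0.047, -0.011]
[0.073, -0.013]
[0.099, -0.01]
[0.124, -0.005]
[0.149, 0.004]
[0.172, 0.016]
[0.193, 0.031]
[0.212, 0.049]
[0.229, 0.068]
```

Forces are low now, so the refit axis holds.

>>> send_rows --plan '[[[0.021, -0.007, 0], [0, 0, 0], 1], [[0.047, -0.011, 0], [0, 0, 0], 1], [[0.073, -0.013, 0], [0, 0, 0], 1], [[0.099, -0.01, 0], [0, 0, 0], 1], [[0.124, -0.005, 0], [0, 0, 0], 1], [[0.149, 0.004, 0], [0, 0, 0], 1], [[0.172, 0.016, 0], [0, 0, 0], 1], [[0.193, 0.031, 0], [0, 0, 0], 1], [[0.212, 0.049, 0], [0, 0, 0], 1], [[0.229, 0.068, 0], [0, 0, 0], 1]]'

```text
time: 20.9
ee_pos: [0.4546, -0.2486, 0.1293]
tcp_rot: [180.0, 0.0, 76.2]
wrist_force: [-2.0, -2.0, 5.9]
opening: 0.0249
```

```bash
python3 - <<'E'
from h import *
o=sensors.get_obs();print(o["ee_pos"])
arc(10,.06,p=(.4545,-.2482))
E
```

```text
[ 0.45455343 -0.24855681  0.12928297]
t0 112.66745403696306 rad 0.05954241490056383 F [-2.  -2.   5.9] T [-0.3   0.18  0.04] open 0.02490750656260307 z 0.12928297039512654 q [-29.  -0.  -7.  84.   0. -15.]
end cmd [ 0.48967751 -0.24474876]
[0.007, 0.009]
[0.013, 0.02]
[0.019, 0.03]
[0.024, 0.041]
[0.028, 0.052]
[0.032, 0.064]
[0.035, 0.075]
[0.037, 0.087]
[0.038, 0.099]
[0.039, 0.111]
```

>>> send_rows --plan '[[[0.007, 0.009, 0], [0, 0, 0], 1], [[0.013, 0.02, 0], [0, 0, 0], 1], [[0.016, 0.025, 0], [0, 0, 0], 1]]'

```text
time: 21.2
ee_pos: [0.4632, -0.2458, 0.1293]
tcp_rot: [179.9, -0.0, 76.3]
wrist_force: [-0.9, 1.3, 7.0]
opening: 0.0248
```

>>> send_rows --plan '[[[0.003, 0.005, 0], [0, 0, 0], 1], [[0.008, 0.016, 0], [0, 0, 0], 1]]'

```text
time: 21.4
ee_pos: [0.4682, -0.2448, 0.1292]
tcp_rot: [179.9, 0.0, 76.2]
wrist_force: [-1.4, 0.8, 6.9]
opening: 0.0249
```

```bash
python3 - <<'E'
from h import *
o=sensors.get_obs();print(o["ee_pos"])
arc(7,.06)
E
```

```text
[ 0.46818694 -0.24482282  0.12923939]
t0 99.01858253871491 rad 0.059411649422678216 F [-1.4  0.8  6.9] T [0.   0.22 0.03] open 0.024918280736640694 z 0.12923939116136574 q [-28.   1.  -5.  84.   0. -14.]
end cmd [ 0.49307531 -0.24555684]
[0.006, 0.01]
[0.01, 0.022]
[0.013, 0.034]
[0.015, 0.045]
[0.016, 0.057]
[0.017, 0.069]
[0.017, 0.081]
```

Not at the stop yet (4.07 rad turned from the start). I'll go on in small steps.

>>> send_rows --plan '[[[0.005, 0.01, 0], [0, 0, 0], 1], [[0.009, 0.022, 0], [0, 0, 0], 1]]'

```text
time: 21.6
ee_pos: [0.4695, -0.2446, 0.1291]
tcp_rot: [-179.4, 0.3, 76.1]
wrist_force: [-49.1, -7.3, 25.6]
opening: 0.025
```

>>> send_rows --plan '[[[0.003, 0.012, 0], [0, 0, 0], 1], [[0.004, 0.018, 0], [0, 0, 0], 1]]'

```text
time: 21.8
ee_pos: [0.4703, -0.2448, 0.1289]
tcp_rot: [-178.9, 0.4, 76.0]
wrist_force: [-59.8, -7.2, 29.4]
opening: 0.0251
```

```bash
python3 - <<'E'
from h import *
arc(5,.05)
E
```

```text
t0 96.98399587570404 rad 0.059184229931608705 F [-59.8  -7.2  29.4] T [-1.51 11.4  -0.  ] open 0.025066925658965334 z 0.12886922515959742 q [-27.   2.  -4.  85.  -1. -13.]
end cmd [ 0.48516537 -0.24399166]
[0.006, 0.008]
[0.009, 0.018]
[0.011, 0.028]
[0.013, 0.038]
[0.014, 0.047]
```

>>> send_rows --plan '[[[-0.006, -0.016, 0], [0, 0, 0], 1], [[-0.011, -0.03, 0], [0, 0, 0], 1], [[-0.011, -0.03, 0], [0, 0, 0], 1]]'

```text
time: 22.1
ee_pos: [0.4699, -0.245, 0.1291]
tcp_rot: [-180.0, 0.0, 76.2]
wrist_force: [-6.7, 0.3, 9.3]
opening: 0.025
```

```bash
python3 - <<'E'
from h import *
arc(0,.05)
E
```

```text
t0 97.34975199631967 rad 0.05902254342602312 F [-6.7  0.3  9.3] T [0.02 1.32 0.02] open 0.025046122837285387 z 0.12911321301996773 q [-28.   1.  -5.  84.  -0. -14.]
end cmd [ 0.46982445 -0.24399298]
```

Still seated against the stop with 7 N. I'll open and lift away.

>>> send_rows --plan '[[[0, 0, 0], [0, 0, 0], 0.3], [[0, 0, 0], [0, 0, 0], 0], [[0, 0, 0], [0, 0, 0], -0.2], [[0, 0, 0], [0, 0, 0], -0.2], [[0, 0, -0.1], [0, 0, 0], -0.2], [[0, 0, -0.22], [0, 0, 0], -0.2], [[0, 0, -0.34], [0, 0, 0], -0.2], [[0, 0, -0.46], [0, 0, 0], -0.2], [[0, 0, -0.56], [0, 0, 0], -0.2], [[0, 0, -0.56], [0, 0, 0], -0.2]]'

```text
time: 23.1
ee_pos: [0.472, -0.2453, 0.3005]
tcp_rot: [179.7, 0.1, 76.2]
wrist_force: [-0.4, 0.3, -0.7]
opening: 0.0511
```

```bash
python3 - <<'E'
from h import *
np.set_printoptions(precision=4,suppress=True)
a=camera("wrist");cal=get_calibration("wrist");cv2.imwrite("pics/w10.png",a)
for n,z in (('crank_axis',.15),('sleeve',.145)):
  for r in place_of(n,"wrist")[:2]: print(n,round(r["p"],2),np.round(r["point"]),at_z(cal,r["point"],z))
a=camera("top");cal=get_calibration("top");cv2.imwrite("pics/top2.png",cv2.resize(a,(800,600)))
for n,z in (('link_c',.055),('sleeve',.145),('bobbin',0),('tin',0),('coupling',0),('wrench',.005),('screwdriver',.01)):
  for r in place_of(n,"top")[:4]: print(n,round(r["p"],2),np.round(r["point"]),at_z(cal,r["point"],z))
print(sensors.get_obs()["wrist_force"])
E
```

```text
sleeve 0.7 [282. 184.] [ 0.4689 -0.2444  0.145 ]
sleeve 0.43 [425. 182.] [ 0.4988 -0.115   0.145 ]
link_c 0.76 [268. 188.] [0.5703 0.0578 0.055 ]
link_c 0.69 [317. 200.] [ 0.5333 -0.0729  0.055 ]
link_c 0.64 [293. 194.] [ 0.5516 -0.0079  0.055 ]
link_c 0.57 [132. 302.] [0.2714 0.417  0.055 ]
sleeve 0.59 [387. 216.] [ 0.4707 -0.2403  0.145 ]
bobbin 0.72 [320. 199.] [ 0.5497 -0.0866  0.    ]
bobbin 0.68 [343. 134.] [ 0.743  -0.1615  0.    ]
tin 0.73 [217. 131.] [0.7574 0.2065 0.    ]
coupling 0.86 [376. 155.] [ 0.6765 -0.2531  0.    ]
wrench 0.75 [289. 263.] [0.3697 0.0044 0.005 ]
wrench 0.52 [264. 188.] [0.5827 0.0715 0.005 ]
screwdriver 0.59 [184. 255.] [0.3965 0.2935 0.01  ]
screwdriver 0.39 [390. 215.] [ 0.4982 -0.2799  0.01  ]
[0.0663 0.1814 0.9987]
```

View pics/w10.png

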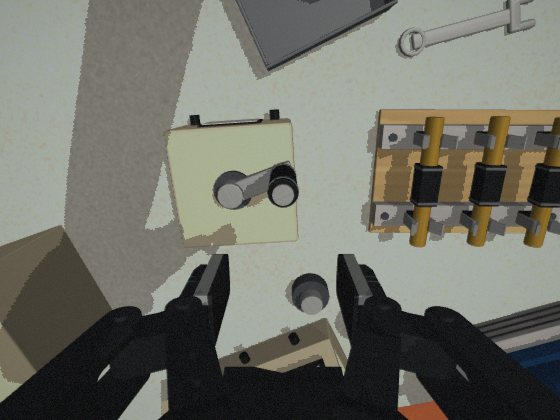

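```bash
python3 -c "
from h import *
print(bot.job_done())"
```

```text
the job is handed in; nothing more can be done
None
```

Both loose brass bars are pressed into the empty stations on either side of the fitted bar, the crank is wound clockwise to its stop, and the job is handed in at about 23 s. The hand-in reports no verdict.

- **Links:** each bar bottomed out at about 42 N with no further travel. In the later wrist pictures all three bars sit parallel and evenly spaced in their clips; that view puts the new ones within about 3 mm of the station positions I worked out. The top camera's last readings were up to about 9 mm off those positions. I put that down to its coarser view, because the wrist picture showed no change.
- **Crank:** I held the sleeve for the whole turn, about 4.1 rad, until the force jumped to about 60 N with almost no more motion. After I let go, the sleeve was still where I left it, at (0.469, -0.244). My first estimate of the crank axis was about 3.5 mm off and gave 20 N of side force early on, so I refitted it part-way.
- **Bystanders:** the trained networks put all five within about 12 mm of where they started. The arm was clear and touching nothing at hand-in.

I viewed 10 pictures.

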